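# Lay out the long tubers for inspection

## Task

Pick the three long tubers out of the heap on the black film and lay each in the middle of the inspection tray made for its length, straight along the tray: the longest in the longest tray first, then the middle one in the middle tray, then the shortest in the shortest tray. Set each down gently without dropping it, as they bruise, and let go of it before you fetch the next. Leave the round tubers and the pot of peelings where they are.

Things in the scene. Friction and masses are not known exactly. Their poses are not given: they have to be found in the camera images.
- long_big_c (a point): the biggest of the three long brown potato tubers, 116 mm long, 54 mm wide, 50 mm high, about 160 g, origin at its centre, half-way up; its x axis runs along its length, z is up. Starts lying on the bench on its flattened underside (it does not roll), in any heading
- long_mid_c (a point): the middle one of the three long brown potato tubers, 92 mm long, 48 mm wide, 46 mm high, about 100 g, origin at its centre, half-way up; its x axis runs along its length, z is up. Starts lying on the bench on its flattened underside (it does not roll), in any heading
- long_small_c (a point): the smallest of the three long brown potato tubers, 68 mm long, 42 mm wide, 42 mm high, about 60 g; still plainly longer than wide, origin at its centre, half-way up; its x axis runs along its length, z is up. Starts lying on the bench on its flattened underside (it does not roll), in any heading
- round_big_c (a point): a round brown tuber, 64 mm across and 58 mm high, loose, to be left alone; origin at its centre, half-way up
- round_small_c (a point): a smaller round brown tuber, 52 mm across and 48 mm high, loose, to be left alone; origin at its centre, half-way up
- pot_c (a point): an open clear plastic sample pot holding peelings, 60 mm across at the rim and 62 mm high, loose and light, to be left alone; origin on its axis, half-way up
- tray_long_in (a point): the longest of three shallow inspection trays, 154 x 100 mm outside, white floor and dark steel lip, all three alike but for size, fixed to the bench: a flat floor 5 mm thick with a lip 4 mm wide all round whose top is 9 mm above the bench. This point is the centre of its floor, on the floor's surface, 5 mm above the bench; x runs along the tray's long side, z is up
- tray_middle_in (a point): the middle-sized of three shallow inspection trays, 130 x 94 mm outside, white floor and dark steel lip, all three alike but for size, fixed to the bench: a flat floor 5 mm thick with a lip 4 mm wide all round whose top is 9 mm above the bench. This point is the centre of its floor, on the floor's surface, 5 mm above the bench; x runs along the tray's long side, z is up
- tray_short_in (a point): the shortest of three shallow inspection trays, 106 x 88 mm outside, white floor and dark steel lip, all three alike but for size, fixed to the bench: a flat floor 5 mm thick with a lip 4 mm wide all round whose top is 9 mm above the bench. This point is the centre of its floor, on the floor's surface, 5 mm above the bench; x runs along the tray's long side, z is up
Things that resemble listed ones, but are neither listed nor needed, are in the scene too. Leave any blue or pink look-alike of the part that bears long_big_c alone.

How it is judged:
By the outcome, as a careful person would: the job done as asked, in the order asked, and still so for the second after the job is handed in, with the robot touching nothing.
It also fails if it takes over 86 s, if anything falls off the work surface, if the arm or the gripper's body presses on something with over 40 N, if the wrist force passes 120 N, or if a joint passes its speed limit or range.

## Robot

A 7-joint arm with a two-finger parallel gripper is mounted at the origin on the work surface. World frame = base frame: x ahead of the robot, y to its left, z up, the work surface at z = 0. Lengths are in m, angles in rad, forces in N, time in s.
With the tool pointing down it reaches from about 0.4 to 0.85 m from the base axis. Payload 10.4 kg.
Tool frame: the origin (TCP) lies on the centre line of the jaws, within the pads' length; the fingertips stand 14 mm ahead of it and the grasp point (between the pads) lies 5 mm behind it (manip.tip_reach is the distance from the TCP to the fingertips, in m); z points along the fingers, y is the line along which they close (so a half turn about z gives the same grasp; the last joint's range is limited). The gripper opens to 85 mm and grips with 20 to 120 N. Pads are 22 mm wide; open, the fingers measure 114 mm over their backs; the gripper's body (76 mm by 85 mm) begins 54 mm behind the grasp point. The pads swing forward as they close: fully open they stand 13 mm farther back than shut.
Start: joints at [1.241, 0.332, -0.065, 1.46, 0.022, 1.35, -0.088], TCP at [0.189, -0.596, 0.212] pointing down, gripper open.
Joint ranges: [-2.6, 2.6], [-0.5, 2.12], [-1.47, 1.34], [0.16, 2.42], [-1.27, 4.41], [0.06, 2.06], [-2.6, 2.6]. Speed limits (rad/s): [2.22, 2.22, 2.79, 2.79, 3.14, 3.14, 3.14].

## Interface

Orientations are given as a unit quaternion [x, y, z, w].
In Python, from workcell import manip gives the robot as it stands.
- The arm moves only by the shell command python3 -m pendant 'ROWS' [FORCE]. ROWS is JSON, a list of rows, each a list of 7 numbers: the shift along the tool's x, y, z in units of 50 mm (1.0 is 50 mm), then the turn, a rotation vector about the tool's x, y, z in units of 8 degrees (1.0 is 8 degrees), then the opening, from -1 (shut) to 1 (fully open), so that 0 is half open. In form: [[dx, dy, dz, ax, ay, az, jaw], ...]. A call has exactly 10 rows; each row is the pose to reach, as a shift and turn from the pose commanded when the call began, along the tool's axes at that moment; what a row does not reach only later rows make up. A row lasts 1/8 s, in which the tool goes at most 62.5 mm and 10.7 degrees, less where a joint would pass 70% of its speed; a pose out of reach is approached as far as the arm can. A call with a gripper value outside its range is refused whole. The fingers move at their own pace and stop on an object; FORCE is the grip in N (left out, the last holds). Time passes only in rows, so rows that repeat a pose let the fingers close, or fill a call up. It gives the time, the measured TCP pose, the force, the opening and the grip force at its end, in the units of the state.
- manip.get_obs(): the state, without advancing time (a new reading comes with each control period).
- manip.camera(name): name is "scene" or "top" or "wrist"; returns (picture, depth): 420x560x3 uint8, red, green, blue; 420x560 float32, m along the optical axis (not along the pixel's ray), 0 where there is no reading.
- manip.get_calibration(name): a dict with "fx", "fy", "cx", "cy" (pixels), "D" ([k1, k2, p1, p2, k3] as OpenCV has them; the pictures are not rectified), "xyz" and "orientation" of the camera in the world. Camera axes: x right, y up, looking along -z (the intrinsics and any distortion apply to the point x, -y, -z); pixel columns grow to the right and rows downward; lengths in m; the calibration is good to about 2 mm. A picture is of the moment at which its call begins: read the wrist's pose just before it. get_calibration takes no time and is no camera call; for the wrist camera it gives the pose at the moment of the call.
- manip.hand_in(): hands the job in; it is judged then, once.
Trained networks look in the newest picture that a camera, given by its name, has taken for a name from the list of things; names that differ only in an ending like _2 or _b are one class to them, and where a whole thing is asked for, a point or a joint stands for the part that bears it (a point fixed in the world has none). Each returns a list of dicts, best first, with "p" (0 to 1); they miss things now and then, are a little off and sometimes report something else, mostly with a low value. They report only what shows in the picture. A call takes as long as a camera call. They do not tell look-alikes from the thing itself.
- manip.find_in(thing, camera): "box" ([left, top, right, bottom] in pixels, round what is visible of it).
- manip.trace(thing, camera): "pixels" (420x560 bool, what is visible of it) and "box" ([left, top, right, bottom] in pixels, round what is visible of it).
- manip.tip_of(thing, camera): "pixel" ([column, row] in pixels: a listed point, or the origin of a listed thing).
The state is a dict: "clock": time; "joint_pos": joint angles; "joint_velocities": joint speeds; "tau": joint torques, N m; "position": TCP position; "ee_rot": TCP orientation; "ft_force": force on the tool from outside, world axes, zero at the start; "torque": the same for the moment, N m; "grip_width": opening from 0.0 (shut) to 1.0 (fully open); "grasp_force": force on a finger pad.
Only numpy, scipy, OpenCV 4.12 (cv2) and the standard library are available. Lean on these libraries where they do the work, as an engineer would, in place of code of your own. Each camera call takes 0.05 s, during which the arm holds its last target. There are 200 camera calls.

## Working session

There is one attempt and no reset: what is moved stays moved. The work goes in short steps, Python scripts to look and compute and a shell command to move; the robot and the scene stay as the last step left them, time stands still between calls to the robot, and variables do not carry over. Pictures are saved under pics/ and viewed, at most 14 in all, crops included, and the job is handed in when it is done.

```bash
ls; mkdir -p pics; cat > h.py <<'E'
import numpy as np, cv2
from scipy.spatial.transform import Rotation as R
from workcell import manip
def cloud(cam, depth, cal=None):
    c=cal or manip.get_calibration(cam)
    v,u=np.mgrid[0:420,0:560]
    K=np.array([[c['fx'],0,c['cx']],[0,c['fy'],c['cy']],[0,0,1]])
    n=cv2.undistortPoints(np.stack([u,v],-1).reshape(-1,1,2).astype(np.float64),K,np.array(c['D'])).reshape(420,560,2)
    P=np.stack([n[...,0]*depth,-n[...,1]*depth,-depth],-1)
    return P@R.from_quat(c['orientation']).as_matrix().T+np.array(c['xyz'])
E
python3 - <<'E'
from h import *
print(manip.get_obs())
for c in ['top','scene']:
    cal=manip.get_calibration(c);print(cal)
    p,d=manip.camera(c); cv2.imwrite(f'pics/{c}0.png',p[...,::-1]); np.save(f'{c}0.npy',cloud(c,d,cal))
    for t in ['long_big_c','long_mid_c','long_small_c','round_big_c','round_small_c','pot_c','tray_long_in','tray_middle_in','tray_short_in']:
        print(c,t,[(np.round(x['pixel']).tolist(),round(x['p'],2)) for x in manip.tip_of(t,c)])
E
```

```text
pics
{'clock': 0.0, 'joint_pos': array([ 1.24138251,  0.33287084, -0.06469148,  1.46093468,  0.02162486,
        1.34992019, -0.08846543]), 'joint_velocities': array([-1.07260858e-03,  9.83670608e-04, -7.94847563e-04,  1.32046138e-03,
        1.81270174e-04, -5.85926493e-04, -4.18250133e-05]), 'tau': array([-1.02158188e-03, -6.25453520e+01,  4.84384771e-02, -3.91599226e+01,
        1.59966841e-02,  9.97716357e-03, -1.46521506e-05]), 'position': array([ 0.18862108, -0.59543116,  0.21081977]), 'ee_rot': array([ 9.88251927e-01,  1.52831978e-01, -1.56191224e-04, -7.01237439e-04]), 'ft_force': array([ 0.02452824, -0.63062307, -0.26871253]), 'torque': array([-0.01921951,  0.03099465, -0.0423151 ]), 'grasp_force': 0.0, 'grip_width': 0.9994368633623946}
{'fx': 529.2653996310698, 'fy': 529.2653996310698, 'cx': 275.4793693715689, 'cy': 206.83095213878454, 'D': array([-0.1537413,  0.       ,  0.       ,  0.       ,  0.       ]), 'xyz': array([ 0.4288589 , -0.03789571,  1.42647693]), 'orientation': array([ 0.03085597, -0.0339695 , -0.70605779,  0.70666568])}
top long_big_c [([301.0, 141.0], 0.92
[... 607 characters left out ...]
38096258197, 'D': array([-0.13969856,  0.        ,  0.        ,  0.        ,  0.        ]), 'xyz': array([ 1.41641192, -0.65827464,  0.71167797]), 'orientation': array([0.43438981, 0.22266504, 0.39904213, 0.77620303])}
scene long_big_c [([211.0, 191.0], 0.76), ([307.0, 260.0], 0.73), ([351.0, 182.0], 0.56)]
scene long_mid_c [([292.0, 186.0], 0.94)]
scene long_small_c [([324.0, 210.0], 0.77)]
scene round_big_c [([399.0, 167.0], 0.86), ([346.0, 154.0], 0.64)]
scene round_small_c [([388.0, 209.0], 0.72)]
scene pot_c [([345.0, 153.0], 0.6)]
scene tray_long_in [([137.0, 266.0], 0.86)]
scene tray_middle_in [([200.0, 239.0], 0.7)]
scene tray_short_in [([259.0, 222.0], 0.68), ([352.0, 182.0], 0.36)]
```

View pics/top0.png

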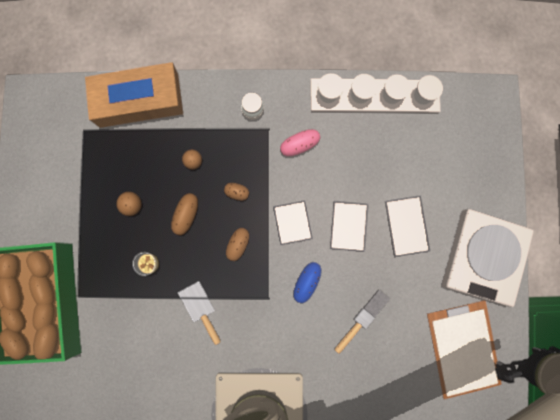

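View pics/scene0.png

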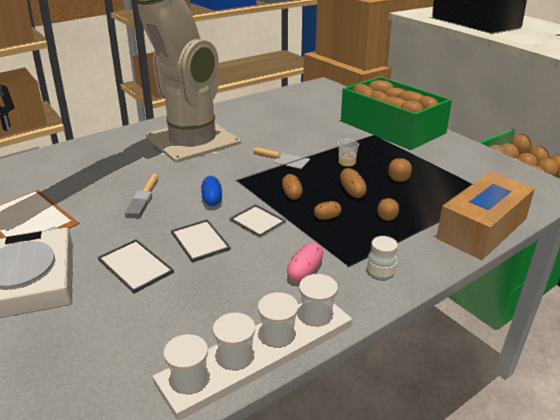

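Top picture: the candidates are three brown long tubers at (185,214) biggest, (238,244) middle and (236,191) small. There is also a pink one at (300,142), a blue one at (308,283), rounds at (192,159) and (129,204), a crate of tubers at the lower left, and the pot at (147,263). Trays are at (292,223) short, (349,227) middle and (408,226) long. Next I measure these and crop to check the choice.

```bash
cat > m.py <<'E'
from h import *
def rect(pts):
    (c,s,a)=cv2.minAreaRect((pts[:,:2]*1000).astype(np.float32))
    if s[0]<s[1]: s=s[::-1]; a+=90
    return np.round(c,1),np.round(s,1),round((a+90)%180-90,1)
def comp(m,px):
    n,l=cv2.connectedComponents(m.astype(np.uint8)); 
    return l==l[px[1],px[0]]
E
python3 - <<'E'
from m import *
P=np.load('top0.npy'); im=cv2.imread('pics/top0.png'); hsv=cv2.cvtColor(im,cv2.COLOR_BGR2HSV)
brown=(P[...,2]>0.008)&(P[...,2]<0.1)&(hsv[...,2]>40)&(hsv[...,1]>90)
for n,px in dict(big=(185,214),mid=(238,244),small=(236,191),rs=(192,159),rb=(129,204),pot=(147,263)).items():
    m=comp(brown,px); q=P[m]; print(n,m.sum(),rect(q),'ztop',np.percentile(q[:,2],[5,50,98]).round(4))
white=(hsv[...,2]>170)&(hsv[...,1]<60)
for n,px in dict(S=(292,223),M=(349,227),L=(408,226)).items():
    m=comp(white,px); q=P[m]; print(n,m.sum(),rect(q),np.median(q[:,2]).round(4))
print('bench',P[200,320],P[280,400],'film',P[180,110],P[250,200])
P2=np.load('scene0.npy'); im2=cv2.imread('pics/scene0.png'); h2=cv2.cvtColor(im2,cv2.COLOR_BGR2HSV)
b2=(P2[...,2]>0.008)&(P2[...,2]<0.1)&(h2[...,2]>40)&(h2[...,1]>90)
for n,px in dict(big=(352,182),mid=(292,186),small=(326,210)).items():
    m=comp(b2,px); q=P2[m]; print('scene',n,rect(q),np.percentile(q[:,2],[5,50,98]).round(4))
w2=(h2[...,2]>150)&(h2[...,1]<60)
for n,px in dict(S=(259,221),M=(201,239),L=(136,266)).items():
    m=comp(w2,px); q=P2[m]; print('scene',n,m.sum(),rect(q),np.median(q[:,2]).round(4))
cv2.imwrite('pics/crop0.png',cv2.resize(im[120:300,80:440],None,fx=2.2,fy=2.2,interpolation=cv2.INTER_CUBIC))
o=manip.get_obs();r=R.from_quat(o['ee_rot']).as_matrix();print(r.round(3),o['position'],manip.tip_reach)
E
```

```text
big 720 (array([539.4, 198.7]), array([113.5,  51.2]), -20.7) ztop [0.0297 0.0452 0.0554]
mid 520 (array([459. ,  57.5]), array([89.3, 46.5]), -22.8) ztop [0.0286 0.0412 0.0502]
small 328 (array([600.2,  61.2]), array([66.4, 41. ]), 80.9) ztop [0.0243 0.0367 0.0449]
rs 286 (array([685. , 180.7]), array([50.3, 45.9]), -2.8) ztop [0.0281 0.0438 0.0532]
rb 442 (array([566.1, 347.5]), array([61.5, 61.4]), -42.2) ztop [0.0327 0.0532 0.0617]
pot 226 (array([405.9, 299.7]), array([44.6, 43.8]), -35.1) ztop [0.0224 0.0284 0.0369]
S 1115 (array([501.6, -79.4]), array([128.7, 107.3]), 10.1) 0.0058
M 1467 (array([ 502.4, -163.4]), array([260.7, 129.2]), -86.0) 0.006
L 1793 (array([ 484.7, -240.8]), array([417.8, 148. ]), -81.6) 0.0059
bench [ 0.57924904 -0.1653355  -0.00430215] [ 0.36157427 -0.38106589  0.00105843] film [ 0.63436967  0.41355411 -0.00313016] [0.44295647 0.15919163 0.00059059]
scene big (array([546.2, 193.2]), array([108.8,  49.6]), -23.6) [0.0174 0.0396 0.0518]
scene mid (array([465.8,  52.4]), array([84.1, 45.5]), -25.3) [0.0165 0.0363 0.0468]
scene small (array([606.6,  56.3]), array([66. , 34.5]), 63.2) [0.0131 0.0304 0.0421]
scene S 704 (array([ 954.8, -334.3]), array([1122.2,  113. ]), -29.3) 0.0045
scene M 1105 (array([ 939., -411.]), array([1069.5,  111.1]), -21.5) 0.0062
scene L 1678 (array([ 928.1, -489.3]), array([1025. ,  131.7]), -11.8) 0.0054
[[ 0.953  0.302  0.   ]
 [ 0.302 -0.953 -0.   ]
 [ 0.     0.    -1.   ]] [ 0.18878191 -0.59582801  0.21162227] 0.014
```

View pics/crop0.png

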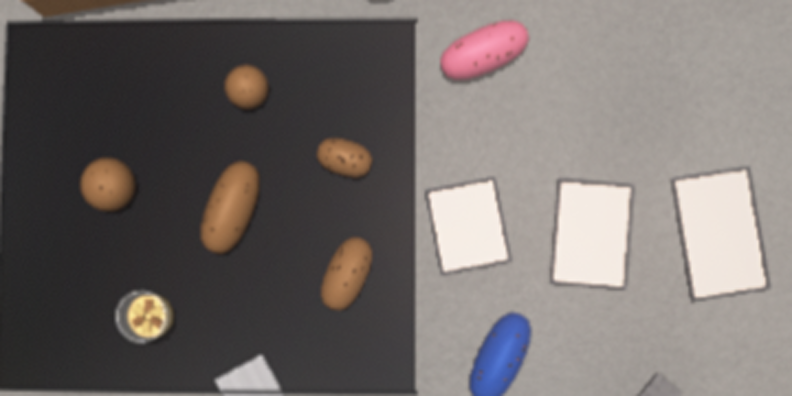

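Crop: the big brown tuber is at crop (230,207), the mid one at (347,273) and the small one at (345,157). Pink and blue are excluded, and the three trays are plainly ordered by size. For the tray poses I intersect pixel rays with the floor plane.

```bash
cat >> m.py <<'E'
def plane(cam,px,z,cal=None):
    c=cal or manip.get_calibration(cam)
    K=np.array([[c['fx'],0,c['cx']],[0,c['fy'],c['cy']],[0,0,1]])
    n=cv2.undistortPoints(np.asarray(px,float).reshape(-1,1,2),K,np.array(c['D'])).reshape(-1,2)
    d=np.c_[n[:,0],-n[:,1],-np.ones(len(n))]@R.from_quat(c['orientation']).as_matrix().T
    o=np.array(c['xyz']); return o+d*((z-o[2])/d[:,2])[:,None]
E
python3 - <<'E'
from m import *
for cam,t,pp in [('top',170,dict(S=(292,223),M=(349,227),L=(408,226))),('scene',150,dict(S=(259,221),M=(201,239),L=(136,266)))]:
    h=cv2.cvtColor(cv2.imread(f'pics/{cam}0.png'),cv2.COLOR_BGR2HSV)
    w=(h[...,2]>t)&(h[...,1]<60)
    w=cv2.morphologyEx(w.astype(np.uint8),cv2.MORPH_OPEN,np.ones((3,3)))
    for n,px in pp.items():
        v,u=np.nonzero(comp(w,px)); q=plane(cam,np.c_[u,v],.005); print(cam,n,len(u),rect(q),q.mean(0).round(4))
E
```

```text
top S 1113 (array([517.9, -89.3]), array([100.5,  81.5]), 11.1) [ 0.5176 -0.0896  0.005 ]
top M 1467 (array([ 508. , -241.7]), array([123.7,  87.7]), -5.0) [ 0.5077 -0.2416  0.005 ]
top L 1791 (array([ 508.4, -402.1]), array([147.9,  92.6]), 8.4) [ 0.5083 -0.4019  0.005 ]
scene S 700 (array([514.7, -87.6]), array([96.1, 78.6]), 10.8) [ 0.516  -0.0884  0.005 ]
scene M 1102 (array([ 504.6, -240.1]), array([118.8,  85.1]), -5.1) [ 0.5069 -0.2409  0.005 ]
scene L 1673 (array([ 504.9, -401.2]), array([142.9,  90.9]), 8.9) [ 0.508  -0.4016  0.005 ]
```

```bash
cat > go.py <<'E'
import sys
from m import *
def go(x,y,z,yaw):
    o=manip.get_obs(); r=R.from_quat(o['ee_rot']); p=o['position']
    t=r.as_matrix().T@(np.array([x,y,z])-p)/.05
    T=R.from_matrix(R.from_euler('z',yaw,degrees=True).as_matrix()@np.diag([1,-1,-1.]))
    a=np.degrees((r.inv()*T).as_rotvec())/8
    print('from',p.round(4),'yaw',np.degrees(np.arctan2(*r.as_matrix()[1::-1,0])).round(1),'row',t.round(2),a.round(2),'clk',round(o['clock'],2))
if __name__=='__main__':
    for a in sys.argv[1:]: go(*map(float,a.split(',')))
E
python3 go.py .5,-.2,.2,-2 .54,.198,.2,-20.7
```

```text
from [ 0.1888 -0.5958  0.2116] yaw 17.6 row [ 8.32 -5.67  0.23] [ 0.   -0.    2.45] clk 1.0
from [ 0.1888 -0.5958  0.2116] yaw 17.6 row [ 11.49 -13.01   0.23] [ 0.   -0.    4.78] clk 1.0
```

```bash
python3 -m pendant '[[8.3,-5.7,0.2,0,0,2.4,1],[8.3,-5.7,0.2,0,0,2.4,1],[8.3,-5.7,0.2,0,0,2.4,1],[8.3,-5.7,0.2,0,0,2.4,1],[8.3,-5.7,0.2,0,0,2.4,1],[8.3,-5.7,0.2,0,0,2.4,1],[8.3,-5.7,0.2,0,0,2.4,1],[11.5,-13,0.2,0,0,4.8,1],[11.5,-13,0.2,0,0,4.8,1],[11.5,-13,0.2,0,0,4.8,1]]' 40; python3 go.py .54,.198,.16,-20.7
```

```text
clock: 2.25
position: [0.4906, -0.0731, 0.2027]
ee_rot: [0.983, -0.182, 0.0, 0.0]
ft_force: [1.9, 0.1, -0.0]
grip_width: 0.999
grasp_force: 0.0
from [ 0.4906 -0.0731  0.2027] yaw -21.0 row [-1.02 -5.42  0.85] [ 0.   -0.01 -0.04] clk 2.25
```

```bash
python3 -m pendant '[[-1,-5.4,0.8,0,0,0,1],[-1,-5.4,0.8,0,0,0,1],[-1,-5.4,0.8,0,0,0,1],[-1,-5.4,0.8,0,0,0,1],[-1,-5.4,0.8,0,0,0,1],[-1,-5.4,0.8,0,0,0,1],[-1,-5.4,0.8,0,0,0,1],[-1,-5.4,0.8,0,0,0,1],[-1,-5.4,0.8,0,0,0,1],[-1,-5.4,0.8,0,0,0,1]]'; python3 - <<'E'
from m import *
cal=manip.get_calibration('wrist'); p,d=manip.camera('wrist'); cv2.imwrite('pics/w1.png',p[...,::-1])
P=cloud('wrist',d,cal); h=cv2.cvtColor(p,cv2.COLOR_RGB2HSV)
t=manip.trace('long_big_c','wrist')
for x in t:
    q=P[x['pixels']]; q=q[(q[:,2]>.008)&(q[:,2]<.1)]; print(round(x['p'],2),len(q),rect(q) if len(q)>20 else '',np.percentile(q[:,2],98).round(4))
E
python3 go.py .54,.198,.021,-20.7
```

```text
clock: 3.5
position: [0.5398, 0.1948, 0.1626]
ee_rot: [0.983, -0.181, 0.0, 0.0]
ft_force: [-0.8, 0.1, -0.7]
grip_width: 0.996
grasp_force: 0.0
0.62 5201 (array([540. , 198.2]), array([112.5,  51.2]), -19.8) 0.052
from [0.5398 0.1951 0.1625] yaw -20.8 row [-0.02 -0.06  2.83] [ 0.   -0.   -0.02] clk 3.6
```

View pics/w1.png

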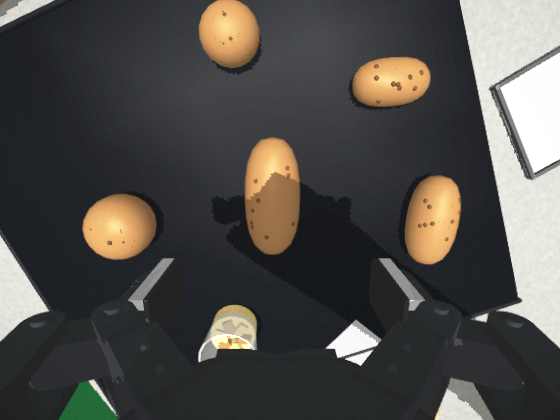

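The wrist picture shows the big tuber at (272,195), centred ahead of the jaws, with its measured centre at (540,198) mm. That agrees with the top camera, so I descend and grip.

```bash
python3 -m pendant '[[0,-0.06,1,0,0,0,1],[0,-0.06,1.8,0,0,0,1],[0,-0.06,2.4,0,0,0,1],[0,-0.06,2.7,0,0,0,1],[0,-0.06,2.82,0,0,0,1],[0,-0.06,2.82,0,0,0,1],[0,-0.06,2.82,0,0,0,-1],[0,-0.06,2.82,0,0,0,-1],[0,-0.06,2.82,0,0,0,-1],[0,-0.06,2.82,0,0,0,-1]]' 30; python3 go.py .54,.198,.021,-20
```

```text
clock: 4.85
position: [0.5411, 0.1983, 0.022]
ee_rot: [0.984, -0.181, 0.0, -0.0]
ft_force: [-1.3, -0.4, 5.0]
grip_width: 0.379
grasp_force: 30.7
from [0.5411 0.1983 0.022 ] yaw -20.8 row [-0.02  0.01  0.02] [-0.   -0.01 -0.1 ] clk 4.85
```

Gripped with 30 N, but the opening of 0.38 is smaller than expected. I lift a little and look.

```bash
python3 -m pendant '[[0,0,-0.1,0,0,0,-1],[0,0,-0.3,0,0,0,-1],[0,0,-0.6,0,0,0,-1],[0,0,-1,0,0,0,-1],[0,0,-1.5,0,0,0,-1],[0,0,-2,0,0,0,-1],[0,0,-2.4,0,0,0,-1],[0,0,-2.4,0,0,0,-1],[0,0,-2.4,0,0,0,-1],[0,0,-2.4,0,0,0,-1]]' 35; python3 - <<'E'
from m import *
cal=manip.get_calibration('wrist'); p,d=manip.camera('wrist'); cv2.imwrite('pics/w2.png',p[...,::-1])
E
python3 go.py .52,-.1,.16,-5 .508,-.402,.16,8.5
```

```text
clock: 6.1
position: [0.5402, 0.1979, 0.1403]
ee_rot: [0.984, -0.181, -0.001, 0.0]
ft_force: [0.4, -0.1, -0.8]
grip_width: 0.377
grasp_force: 35.1
from [0.5403 0.1979 0.1405] yaw -20.8 row [ 1.74  5.71 -0.39] [ 0.01  0.01 -1.98] clk 6.15
from [0.5403 0.1979 0.1405] yaw -20.8 row [ 3.66 11.45 -0.38] [ 0.    0.01 -3.66] clk 6.15
```

View pics/w2.png

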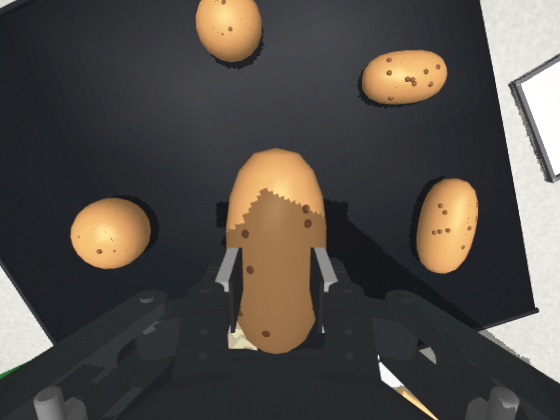

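Held squarely: the tuber lies along the fingers at (276,250). I carry it to the long tray.

```bash
python3 -m pendant '[[0.1,0.4,-0.1,0,0,-0.2,-1],[0.4,1.2,-0.2,0,0,-0.5,-1],[0.7,2.1,-0.3,0,0,-0.8,-1],[1,3,-0.4,0,0,-1.1,-1],[1.3,4,-0.4,0,0,-1.5,-1],[1.6,5,-0.4,0,0,-1.8,-1],[1.9,6,-0.4,0,0,-2.1,-1],[2.2,7,-0.4,0,0,-2.4,-1],[2.6,8,-0.4,0,0,-2.8,-1],[2.9,9,-0.4,0,0,-3.2,-1]]'; python3 go.py .508,-.402,.1,8.5
```

```text
clock: 7.4
position: [0.516, -0.2756, 0.1609]
ee_rot: [0.999, 0.043, -0.0, -0.0]
ft_force: [0.3, 0.1, -0.7]
grip_width: 0.377
grasp_force: 35.2
from [ 0.516  -0.2756  0.1609] yaw 4.9 row [-0.38  2.51  1.22] [-0.    0.   -0.45] clk 7.4
```

```bash
python3 -m pendant '[[-0.1,0.8,0,0,0,-0.2,-1],[-0.2,1.5,0.2,0,0,-0.4,-1],[-0.3,2,0.5,0,0,-0.45,-1],[-0.35,2.35,0.9,0,0,-0.45,-1],[-0.38,2.5,1.2,0,0,-0.45,-1],[-0.38,2.5,1.2,0,0,-0.45,-1],[-0.38,2.5,1.2,0,0,-0.45,-1],[-0.38,2.5,1.2,0,0,-0.45,-1],[-0.38,2.5,1.2,0,0,-0.45,-1],[-0.38,2.5,1.2,0,0,-0.45,-1]]'; cat > held.py <<'E'
from m import *
import sys
# held tuber + tray as seen by scene/wrist/top
n=sys.argv[1]
for cam in ['top','wrist']:
    cal=manip.get_calibration(cam); p,d=manip.camera(cam); cv2.imwrite(f'pics/{n}_{cam}.png',p[...,::-1])
    P=cloud(cam,d,cal); h=cv2.cvtColor(p,cv2.COLOR_RGB2HSV); o=manip.get_obs()['position']
    near=np.linalg.norm(P[...,:2]-o[:2],axis=-1)<.09
    b=near&(h[...,0]<22)&(h[...,1]>90)&(h[...,2]>40)&(P[...,2]>.01); q=P[b]
    print(cam,len(q),rect(q),q[:,2].min().round(4),np.percentile(q[:,2],[2,98]).round(4)) if len(q)>30 else print(cam,'none')
E
python3 held.py h1; python3 go.py .508,-.402,.028,8.5
```

```text
clock: 8.65
position: [0.508, -0.4001, 0.1018]
ee_rot: [0.997, 0.073, 0.0, 0.0]
ft_force: [-0.3, -0.1, -1.1]
grip_width: 0.377
grasp_force: 35.2
top 382 (array([ 503.6, -390. ]), array([106.7,  46.7]), 4.6) 0.1062 [0.1115 0.1357]
wrist 15103 (array([ 512.6, -399.2]), array([123. ,  51.6]), 2.3) 0.1065 [0.1119 0.1319]
from [ 0.5078 -0.4001  0.1016] yaw 8.4 row [-0.    0.04  1.47] [ 0.   -0.   -0.02] clk 8.75
```

View pics/h1_wrist.png

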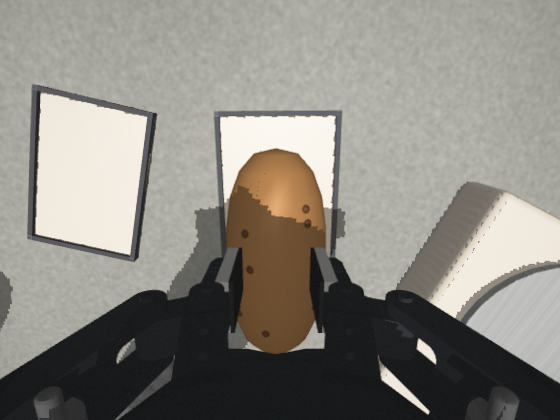

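The tuber is in line with the tray (tray centre column ≈278, tuber ≈275). I lower slowly.

```bash
python3 -m pendant '[[0,0.04,0.4,0,0,0,-1],[0,0.04,0.8,0,0,0,-1],[0,0.04,1.1,0,0,0,-1],[0,0.04,1.3,0,0,0,-1],[0,0.04,1.38,0,0,0,-1],[0,0.04,1.42,0,0,0,-1],[0,0.04,1.44,0,0,0,-1],[0,0.04,1.46,0,0,0,-1],[0,0.04,1.47,0,0,0,-1],[0,0.04,1.47,0,0,0,-1]]'; python3 go.py .508,-.402,.027,8.5
```

```text
clock: 10.0
position: [0.5081, -0.4021, 0.0281]
ee_rot: [0.997, 0.073, 0.0, 0.0]
ft_force: [0.3, -0.2, -1.5]
grip_width: 0.383
grasp_force: 35.2
from [ 0.5081 -0.4021  0.0281] yaw 8.4 row [-0.   -0.    0.02] [ 0.   -0.   -0.01] clk 10.0
```

```bash
python3 -m pendant '[[0,0,0.01,0,0,0,-1],[0,0,0.01,0,0,0,-1],[0,0,0.02,0,0,0,-1],[0,0,0.02,0,0,0,-1],[0,0,0.03,0,0,0,-1],[0,0,0.03,0,0,0,-1],[0,0,0.03,0,0,0,-1],[0,0,0.03,0,0,0,-1],[0,0,0.03,0,0,0,-1],[0,0,0.03,0,0,0,-1]]'
```

```text
clock: 11.25
position: [0.5082, -0.4022, 0.0271]
ee_rot: [0.997, 0.073, 0.0, 0.0]
ft_force: [-1.6, 2.1, 4.8]
grip_width: 0.376
grasp_force: 35.9
```

Contact felt (+4.8 N), so I release and rise.

```bash
python3 -m pendant '[[0,0,0,0,0,0,-0.1],[0,0,0,0,0,0,0.1],[0,0,0,0,0,0,0.3],[0,0,0,0,0,0,0.5],[0,0,0,0,0,0,0.5],[0,0,-0.3,0,0,0,0.5],[0,0,-0.8,0,0,0,0.5],[0,0,-1.6,0,0,0,0.7],[0,0,-2.4,0,0,0,1],[0,0,-2.8,0,0,0,1]]'; python3 - <<'E'
from m import *
p,d=manip.camera('wrist'); cv2.imwrite('pics/w3.png',p[...,::-1])
E
python3 go.py .459,.057,.16,-22.8
```

```text
clock: 12.5
position: [0.509, -0.4026, 0.17]
ee_rot: [0.997, 0.073, 0.002, 0.001]
ft_force: [-1.0, -0.3, -0.3]
grip_width: 0.998
grasp_force: 0.0
from [ 0.5095 -0.403   0.1716] yaw 8.4 row [ 0.34 -9.25  0.19] [ 0.02 -0.04  3.9 ] clk 12.55
```

View pics/w3.png

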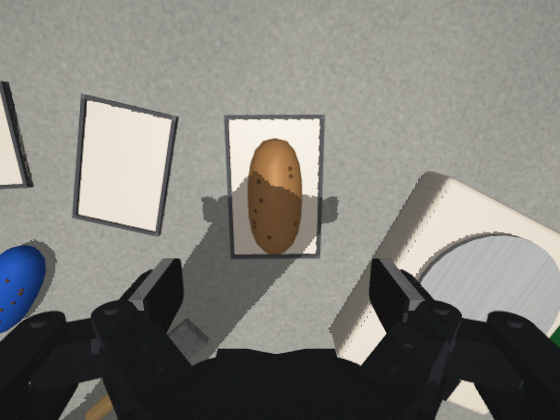

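The tuber rests straight in the long tray (tuber centre (275,196), tray (275,187), part of the difference being height parallax). I check it numerically from the top camera while moving on.

```bash
python3 -m pendant '[[0,-0.8,0.2,0,0,0.3,1],[0.1,-1.9,0.2,0,0,0.8,1],[0.1,-3,0.2,0,0,1.3,1],[0.2,-4.1,0.2,0,0,1.8,1],[0.2,-5.2,0.2,0,0,2.3,1],[0.2,-6.3,0.2,0,0,2.8,1],[0.3,-7.4,0.2,0,0,3.3,1],[0.3,-8.5,0.2,0,0,3.8,1],[0.3,-9.2,0.2,0,0,3.9,1],[0.3,-9.2,0.2,0,0,3.9,1]]'; cat > chk.py <<'E'
from m import *
import sys
# tuber lying near (x,y), by camera
cam,x,y=sys.argv[1],float(sys.argv[2]),float(sys.argv[3])
cal=manip.get_calibration(cam); p,d=manip.camera(cam)
P=cloud(cam,d,cal); h=cv2.cvtColor(p,cv2.COLOR_RGB2HSV)
b=(np.linalg.norm(P[...,:2]-[x,y],axis=-1)<.075)&(h[...,0]<22)&(h[...,1]>90)&(h[...,2]>40)&(P[...,2]>.012)&(P[...,2]<.08)
b=cv2.morphologyEx(b.astype(np.uint8),cv2.MORPH_OPEN,np.ones((3,3)))
n,l,s,_=cv2.connectedComponentsWithStats(b); k=1+np.argmax(s[1:,4]); q=P[l==k]
print(cam,len(q),rect(q),np.percentile(q[:,2],98).round(4))
E
python3 chk.py top .508 -.402; python3 chk.py wrist .459 .057;python3 go.py .459,.057,.16,-22.8
```

```text
clock: 13.8
position: [0.455, 0.0578, 0.156]
ee_rot: [0.981, -0.195, -0.0, -0.0]
ft_force: [-0.3, 0.1, -0.1]
grip_width: 1.0
grasp_force: 0.0
top 620 (array([ 505.4, -399.9]), array([107.1,  45.9]), 10.1) 0.0599
wrist 3890 (array([459.7,  56.1]), array([88.6, 46.8]), -23.3) 0.0472
from [0.4556 0.0547 0.1559] yaw -22.8 row [ 0.04 -0.07 -0.08] [0. 0. 0.] clk 13.9
```

```bash
python3 go.py .4595,.0565,.020,-23
```

```text
from [0.4556 0.0547 0.1559] yaw -22.8 row [ 0.06 -0.06  2.72] [0.   0.   0.03] clk 13.9
```

```bash
python3 -m pendant '[[0.06,-0.05,0.8,0,0,0,1],[0.06,-0.05,1.6,0,0,0,1],[0.06,-0.05,2.2,0,0,0,1],[0.06,-0.05,2.5,0,0,0,1],[0.06,-0.05,2.65,0,0,0,1],[0.06,-0.05,2.72,0,0,0,1],[0.06,-0.05,2.72,0,0,0,1],[0.06,-0.05,2.72,0,0,0,-1],[0.06,-0.05,2.72,0,0,0,-1],[0.06,-0.05,2.72,0,0,0,-1]]' 30; python3 go.py .4595,.0565,.020,-23
```

```text
clock: 15.15
position: [0.4598, 0.0563, 0.0206]
ee_rot: [0.98, -0.198, 0.0, 0.0]
ft_force: [0.0, 1.4, 0.1]
grip_width: 0.383
grasp_force: 0.0
from [0.4598 0.0563 0.0206] yaw -22.8 row [-0.01 -0.    0.01] [-0.   -0.    0.02] clk 15.15
```

Pose is right and the fingers are still closing. I let them finish, then lift.

```bash
python3 -m pendant '[[0,0,0,0,0,0,-1],[0,0,0,0,0,0,-1],[0,0,0,0,0,0,-1],[0,0,-0.1,0,0,0,-1],[0,0,-0.3,0,0,0,-1],[0,0,-0.7,0,0,0,-1],[0,0,-1.2,0,0,0,-1],[0,0,-1.8,0,0,0,-1],[0,0,-2.3,0,0,0,-1],[0,0,-2.5,0,0,0,-1]]' 30; python3 go.py .5075,-.2412,.145,-5
```

```text
clock: 16.4
position: [0.4603, 0.0565, 0.1471]
ee_rot: [0.98, -0.198, 0.001, -0.0]
ft_force: [-0.6, -0.0, -1.0]
grip_width: 0.333
grasp_force: 29.7
from [0.4603 0.0565 0.1471] yaw -22.8 row [3.18 5.12 0.05] [-0.   -0.02 -2.23] clk 16.4
```

```bash
python3 -m pendant '[[0.3,0.5,0,0,0,-0.2,-1],[0.8,1.3,0,0,0,-0.5,-1],[1.3,2.1,0,0,0,-0.9,-1],[1.8,2.9,0,0,0,-1.3,-1],[2.3,3.7,0,0,0,-1.7,-1],[2.8,4.5,0,0,0,-2,-1],[3.1,5,0.2,0,0,-2.2,-1],[3.18,5.12,0.5,0,0,-2.23,-1],[3.18,5.12,0.9,0,0,-2.23,-1],[3.18,5.12,0.9,0,0,-2.23,-1]]'; python3 go.py .5075,-.2412,.026,-5
```

```text
clock: 17.65
position: [0.5056, -0.2396, 0.0984]
ee_rot: [0.999, -0.043, -0.002, -0.001]
ft_force: [0.5, 0.5, -1.6]
grip_width: 0.332
grasp_force: 29.8
from [ 0.5056 -0.2396  0.0984] yaw -4.9 row [0.05 0.03 1.45] [-0.01  0.03  0.01] clk 17.65
```

```bash
python3 -m pendant '[[0.03,0.02,0.4,0,0,0,-1],[0.03,0.02,0.8,0,0,0,-1],[0.03,0.02,1.1,0,0,0,-1],[0.03,0.02,1.25,0,0,0,-1],[0.03,0.02,1.32,0,0,0,-1],[0.03,0.02,1.38,0,0,0,-1],[0.03,0.02,1.4,0,0,0,-1],[0.03,0.02,1.4,0,0,0,-1],[0.03,0.02,1.4,0,0,0,-1],[0.03,0.02,1.4,0,0,0,-1]]'; python3 go.py .5075,-.2412,.0256,-5
```

```text
clock: 18.9
position: [0.5084, -0.2425, 0.0306]
ee_rot: [0.999, -0.044, 0.0, 0.0]
ft_force: [0.3, 0.2, -0.7]
grip_width: 0.337
grasp_force: 29.8
from [ 0.5084 -0.2425  0.0306] yaw -5.0 row [-0.02 -0.02  0.1 ] [ 0. -0.  0.] clk 18.9
```

```bash
python3 -m pendant '[[-0.02,-0.02,0.03,0,0,0,-1],[-0.02,-0.02,0.05,0,0,0,-1],[-0.02,-0.02,0.06,0,0,0,-1],[-0.02,-0.02,0.07,0,0,0,-1],[-0.02,-0.02,0.08,0,0,0,-1],[-0.02,-0.02,0.09,0,0,0,-1],[-0.02,-0.02,0.1,0,0,0,-1],[-0.02,-0.02,0.1,0,0,0,-1],[-0.02,-0.02,0.1,0,0,0,-1],[-0.02,-0.02,0.1,0,0,0,-1]]'
```

```text
clock: 20.15
position: [0.5076, -0.2414, 0.0258]
ee_rot: [0.999, -0.043, 0.0, 0.0]
ft_force: [-1.8, 1.8, 5.1]
grip_width: 0.336
grasp_force: 30.5
```

Contact felt (+5 N), so I release and rise.

```bash
python3 -m pendant '[[0,0,0,0,0,0,-0.2],[0,0,0,0,0,0,0],[0,0,0,0,0,0,0.2],[0,0,0,0,0,0,0.4],[0,0,0,0,0,0,0.4],[0,0,-0.3,0,0,0,0.4],[0,0,-0.8,0,0,0,0.4],[0,0,-1.6,0,0,0,0.7],[0,0,-2.4,0,0,0,1],[0,0,-2.8,0,0,0,1]]'; python3 - <<'E'
from m import *
p,d=manip.camera('wrist'); cv2.imwrite('pics/w4.png',p[...,::-1])
E
python3 chk.py wrist .5075 -.2412; python3 go.py .6,.0605,.16,80.5
```

```text
clock: 21.4
position: [0.5084, -0.2416, 0.1691]
ee_rot: [0.999, -0.043, 0.002, 0.001]
ft_force: [0.1, -1.3, -0.0]
grip_width: 0.996
grasp_force: 0.0
wrist 3493 (array([ 506.8, -241.3]), array([88.6, 44.9]), -4.9) 0.0523
from [ 0.5089 -0.2419  0.169 ] yaw -5.0 row [ 1.29 -6.18  0.17] [  0.04  -0.02 -10.68] clk 21.5
```

View pics/w4.png

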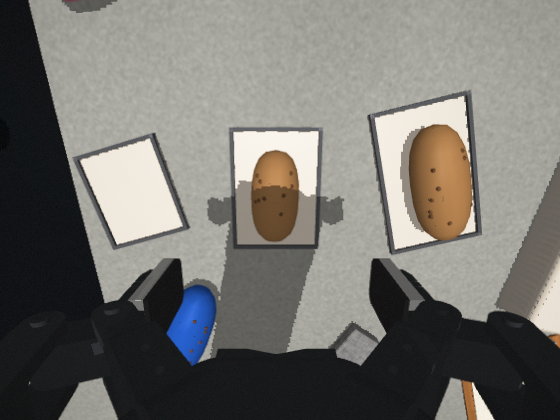

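The mid tuber is straight in the middle tray at (275,195); measured (507,-241) mm at -4.9°. Now the small one.

```bash
python3 -m pendant '[[0.1,-0.6,0.1,0,0,-1.2,1],[0.2,-1.3,0.1,0,0,-2.4,1],[0.4,-2.1,0.1,0,0,-3.6,1],[0.6,-2.9,0.1,0,0,-4.8,1],[0.8,-3.7,0.1,0,0,-6,1],[0.9,-4.5,0.1,0,0,-7.2,1],[1.1,-5.3,0.1,0,0,-8.4,1],[1.3,-6.1,0.1,0,0,-9.6,1],[1.3,-6.15,0.1,0,0,-10.7,1],[1.3,-6.15,0.1,0,0,-10.7,1]]'; python3 chk.py wrist .6 .061; python3 go.py .6,.061,.0195,81
```

```text
clock: 22.75
position: [0.5985, 0.0597, 0.1597]
ee_rot: [0.763, 0.647, -0.0, -0.0]
ft_force: [-0.3, -0.2, -0.3]
grip_width: 1.004
grasp_force: 0.0
wrist 2430 (array([599.5,  61.4]), array([65.9, 41.4]), 73.8) 0.0425
from [0.5985 0.0589 0.1599] yaw 80.4 row [0.05 0.02 2.81] [-0.01  0.   -0.07] clk 22.8
```

```bash
python3 - <<'E'
from m import *
for cam in ['wrist','top']:
    cal=manip.get_calibration(cam); p,d=manip.camera(cam); P=cloud(cam,d,cal)
    for x in manip.trace('long_small_c',cam):
        q=P[x['pixels']]; q=q[(q[:,2]>.015)&(np.linalg.norm(q[:,:2]-[.6,.061],axis=1)<.045)]
        if len(q)<100: continue
        w,V=np.linalg.eigh(np.cov(q[:,:2].T)); v,u=np.nonzero(x['pixels']); c=plane(cam,np.c_[u,v],.021,cal); w2,V2=np.linalg.eigh(np.cov(c[:,:2].T))
        print(cam,x['p'],len(q),rect(q),np.degrees(np.arctan2(V[1,1],V[0,1])),np.degrees(np.arctan2(V2[1,1],V2[0,1])),c.mean(0))
E
python3 go.py .6,.061,.0195,77
```

```text
wrist 0.79 2438 (array([599.6,  61.4]), array([66.3, 41.5]), 75.5) 73.53334501832336 74.04120199498776 [0.59928451 0.06106454 0.021     ]
from [0.5988 0.0585 0.1604] yaw 80.4 row [0.05 0.01 2.82] [0.   0.   0.43] clk 23.0
```

```bash
python3 -m pendant '[[0.05,0.02,0.8,0,0,0.8,1],[0.05,0.02,1.6,0,0,0.8,1],[0.05,0.02,2.2,0,0,0.8,1],[0.05,0.02,2.55,0,0,0.8,1],[0.05,0.02,2.75,0,0,0.8,1],[0.05,0.02,2.82,0,0,0.8,1],[0.05,0.02,2.82,0,0,0.8,1],[0.05,0.02,2.82,0,0,0.8,-1],[0.05,0.02,2.82,0,0,0.8,-1],[0.05,0.02,2.82,0,0,0.8,-1]]' 25; python3 go.py .5995,.0612,.0195,74
```

```text
clock: 24.25
position: [0.6004, 0.0616, 0.0197]
ee_rot: [0.798, 0.603, 0.0, 0.0]
ft_force: [0.7, -0.3, -0.1]
grip_width: 0.38
grasp_force: 0.0
from [0.6004 0.0616 0.0197] yaw 74.2 row [-0.01 -0.02  0.  ] [0.   0.   0.03] clk 24.25
```

```bash
python3 -m pendant '[[0,0,0,0,0,0,-1],[0,0,0,0,0,0,-1],[0,0,0,0,0,0,-1],[0,0,-0.1,0,0,0,-1],[0,0,-0.3,0,0,0,-1],[0,0,-0.7,0,0,0,-1],[0,0,-1.2,0,0,0,-1],[0,0,-1.8,0,0,0,-1],[0,0,-2.3,0,0,0,-1],[0,0,-2.5,0,0,0,-1]]' 25; python3 go.py .517,-.089,.145,11
```

```text
clock: 25.5
position: [0.6011, 0.062, 0.1471]
ee_rot: [0.797, 0.603, 0.001, 0.001]
ft_force: [0.2, -0.1, -0.9]
grip_width: 0.289
grasp_force: 24.6
from [0.6011 0.062  0.1471] yaw 74.2 row [-3.36 -0.8   0.04] [ 0.02 -0.02  7.9 ] clk 25.5
```

```bash
python3 -m pendant '[[-0.3,-0.1,0,0,0,0.7,-1],[-0.8,-0.2,0,0,0,1.6,-1],[-1.3,-0.3,0,0,0,2.6,-1],[-1.8,-0.4,0,0,0,3.7,-1],[-2.3,-0.5,0,0,0,4.8,-1],[-2.8,-0.6,0,0,0,5.9,-1],[-3.2,-0.8,0,0,0,7,-1],[-3.36,-0.8,0.3,0,0,7.9,-1],[-3.36,-0.8,0.8,0,0,7.9,-1],[-3.36,-0.8,0.8,0,0,7.9,-1]]'; python3 go.py .517,-.089,.025,11
```

```text
clock: 26.75
position: [0.5146, -0.0889, 0.103]
ee_rot: [0.995, 0.096, -0.002, -0.001]
ft_force: [0.1, 0.5, 0.1]
grip_width: 0.292
grasp_force: 24.7
from [ 0.5146 -0.0889  0.103 ] yaw 11.0 row [0.05 0.01 1.56] [-0.01  0.02  0.  ] clk 26.75
```

```bash
python3 -m pendant '[[0.03,0,0.4,0,0,0,-1],[0.03,0,0.8,0,0,0,-1],[0.03,0,1.1,0,0,0,-1],[0.03,0,1.3,0,0,0,-1],[0.03,0,1.4,0,0,0,-1],[0.03,0,1.46,0,0,0,-1],[0.03,0,1.48,0,0,0,-1],[0.03,0,1.48,0,0,0,-1],[0.03,0,1.48,0,0,0,-1],[0.03,0,1.48,0,0,0,-1]]'; python3 go.py .517,-.089,.0247,11
```

```text
clock: 28.0
position: [0.5177, -0.0889, 0.0306]
ee_rot: [0.995, 0.096, 0.0, 0.0]
ft_force: [-0.6, -0.1, -0.9]
grip_width: 0.29
grasp_force: 24.7
from [ 0.5177 -0.0889  0.0306] yaw 11.0 row [-0.01 -0.    0.12] [ 0. -0.  0.] clk 28.0
```

```bash
python3 -m pendant '[[0,0,0.04,0,0,0,-1],[0,0,0.06,0,0,0,-1],[0,0,0.08,0,0,0,-1],[0,0,0.09,0,0,0,-1],[0,0,0.1,0,0,0,-1],[0,0,0.11,0,0,0,-1],[0,0,0.12,0,0,0,-1],[0,0,0.12,0,0,0,-1],[0,0,0.12,0,0,0,-1],[0,0,0.12,0,0,0,-1]]'
```

```text
clock: 29.25
position: [0.5177, -0.0889, 0.0247]
ee_rot: [0.995, 0.096, 0.0, 0.0]
ft_force: [-2.1, 0.6, 4.9]
grip_width: 0.288
grasp_force: 25.4
```

```bash
python3 -m pendant '[[0,0,0,0,0,0,-0.3],[0,0,0,0,0,0,-0.1],[0,0,0,0,0,0,0.1],[0,0,0,0,0,0,0.3],[0,0,0,0,0,0,0.3],[0,0,-0.3,0,0,0,0.3],[0,0,-0.8,0,0,0,0.3],[0,0,-1.6,0,0,0,0.7],[0,0,-2.4,0,0,0,1],[0,0,-3.2,0,0,0,1]]'; python3 - <<'E'
from m import *
p,d=manip.camera('wrist'); cv2.imwrite('pics/w5.png',p[...,::-1])
p,d=manip.camera('top'); cv2.imwrite('pics/top5.png',p[...,::-1])
p,d=manip.camera('scene'); cv2.imwrite('pics/scene5.png',p[...,::-1])
E
python3 chk.py wrist .517 -.089; python3 chk.py scene .508 -.402;python3 chk.py top .508 -.402
```

```text
clock: 30.5
position: [0.5175, -0.0887, 0.187]
ee_rot: [0.995, 0.096, 0.001, 0.0]
ft_force: [0.0, -0.1, 0.3]
grip_width: 1.002
grasp_force: 0.0
wrist 2016 (array([517.4, -89.6]), array([65.2, 39.7]), 12.3) 0.0473
scene 856 (array([ 512.2, -402.8]), array([106.9,  50.7]), 8.8) 0.0577
top 627 (array([ 505.1, -399.3]), array([107. ,  46.6]), 10.2) 0.0602
```

View pics/w5.png

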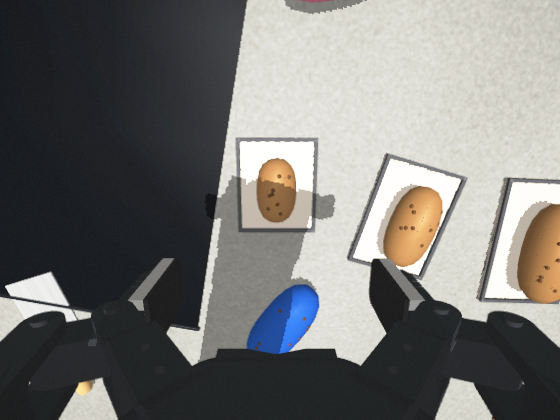

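View pics/scene5.png

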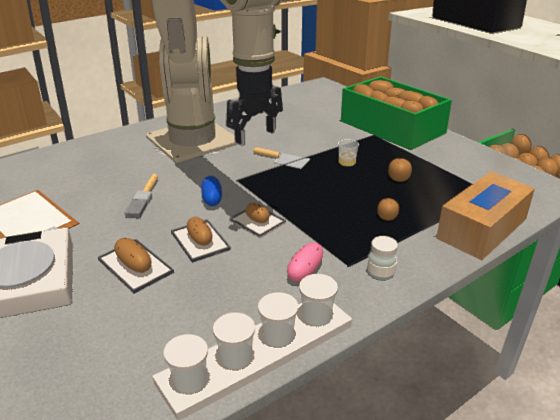

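All three tubers lie in their trays: scene (132,255), (199,230) and (257,212). The measured centres are within a few mm. Rounds, pot and look-alikes are untouched, and the gripper is clear, so I hand in.

```bash
python3 -c "
from workcell import manip
print(manip.hand_in())"
```

```text
the job is handed in; nothing more can be done
None
```

The job is handed in at about 31 s: the three long tubers were laid in order, longest first, each straight and within a few mm of its tray's centre by camera check; each was set down at about 5 N contact and released before the next, and the round tubers and pot were left untouched.

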